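# Close out a kit batch: load the drawer, shut it, zero the counter

## Task

Close out this kit batch: stand every squat jar from the bench upright in the open kit drawer, then push the drawer gently home until it is fully shut. After that turn the batch counter's reset knob counter-clockwise (seen from above) back to its zero stop, and leave the tall bottle, the tube rack and the cardboard carton where they are.

Things in the scene. Friction and masses are not known exactly. Their poses are not given: they have to be found in the camera images.
- jar1: squat white plastic jar with a black screw cap, 48 mm diameter, 62 mm tall (cap: the top 16 mm, 45 mm diameter), about 120 g; origin at the centre of its underside, z up along the jar. Three to five such jars stand on the bench; absent ones read None
- jar2: squat white plastic jar with a black screw cap, 48 mm diameter, 62 mm tall (cap: the top 16 mm, 45 mm diameter), about 120 g; origin at the centre of its underside, z up along the jar. Three to five such jars stand on the bench; absent ones read None
- jar3: squat white plastic jar with a black screw cap, 48 mm diameter, 62 mm tall (cap: the top 16 mm, 45 mm diameter), about 120 g; origin at the centre of its underside, z up along the jar. Three to five such jars stand on the bench; absent ones read None
- jar4: squat white plastic jar with a black screw cap, 48 mm diameter, 62 mm tall (cap: the top 16 mm, 45 mm diameter), about 120 g; origin at the centre of its underside, z up along the jar. Three to five such jars stand on the bench; absent ones read None
- jar5: squat white plastic jar with a black screw cap, 48 mm diameter, 62 mm tall (cap: the top 16 mm, 45 mm diameter), about 120 g; origin at the centre of its underside, z up along the jar. Three to five such jars stand on the bench; absent ones read None
- drawer (a joint): how far the kit drawer is pulled out, d (m): 0 = fully shut, 0.185 = fully out; it stays where it is left. The unit is a low grey box 270 mm wide, 250 mm deep, 108 mm high; the drawer comes out towards the robot. In drawer_floor's frame the unit's front edge is at x = d - 110 mm; beyond it the drawer is under the unit's roof, whose underside is 78 mm above the drawer floor
- drawer_floor (a point): centre of the drawer's inner floor, 20 mm above the bench; moves with the drawer; x = closing direction (into the unit), y left when looking in, z up. Inner floor 214 mm (x) by 234 mm (y); side and rear walls rise 20 mm above it. The blue front panel's inner face is at x = -111 mm; it is 15 mm thick, 264 mm wide, its top 72 mm above this floor
- drawer_handle (a point): middle of the drawer's bar handle: an aluminium bar along the drawer's y, 120 mm long, about 10 mm thick, 35 mm in front of the panel's outer face, 69 mm above the bench; same axes as drawer_floor
- reset_knob (a joint): angle of the counter's reset knob (rad): 0 = at its zero stop; grows clockwise seen from above to 5.8, so turning it counter-clockwise brings it back. Friction holds it where it is left
- knob_grip (a point): on the reset knob's vertical axis at grip height, 82 mm above the bench; turns with it. Black knob: disc 64 mm across (top at 59 mm) with an upright grip bar 60 mm long (x), 16 mm thick (y), top at 92 mm; white pointer at the bar's -x end. On a grey counter box 130 by 130 by 50 mm; at zero the pointer meets the black mark and steel pin on the dial's edge
- tall_bottle: tall amber bottle, 66 mm diameter, 190 mm high; stays where it is; origin at the centre of its underside
- tube_rack: green rack of black-capped test tubes, 60 by 140 mm (x, y), 130 mm high; stays where it is; origin at the centre of its underside
- carton: open empty cardboard carton, 160 by 140 mm (x, y), 70 mm high; stays where it is; origin at the centre of its underside
Mind the look-alikes: they are no part of the job. What is shaped like the part that bears reset_knob but red is not meant.

How it is judged:
By the outcome, as a careful person would: the job done as asked, in the order asked, and still so for the second after the job is handed in, with the robot touching nothing.
Of jar1, jar2, jar3, jar4, jar5 only 3 to 5 are there at a start; the rules pass over those that are not, and their reading is None.
At some moment in a run one of jar1, jar2, jar3, jar4, jar5 may be knocked a few centimetres aside while the robot is not near it.
It also fails if it takes over 192 s, if anything falls off the work surface, if the arm or the gripper's body presses on something with over 40 N, if the wrist force passes 120 N, or if a joint passes its speed limit or range.

## Robot

A 6-joint arm with a two-finger parallel gripper is mounted at the origin on the work surface. World frame = base frame: x ahead of the robot, y to its left, z up, the work surface at z = 0. Lengths are in m, angles in rad, forces in N, time in s.
With the tool pointing down it reaches from about 0.35 to 0.85 m from the base axis. Payload 8.1 kg.
Tool frame: the origin (TCP) lies at the very end of the fingers, on their centre line; the grasp point (between the pads) lies 19 mm behind it; z points along the fingers, y is the line along which they close (so a half turn about z gives the same grasp; the last joint's range is limited). The gripper opens to 85 mm and grips with 20 to 120 N. Pads are 22 mm wide; open, the fingers measure 114 mm over their backs; the gripper's body (76 mm by 85 mm) begins 54 mm behind the grasp point. The pads swing forward as they close: fully open they stand 13 mm farther back than shut.
Start: joints at [1.134, 0.13, 1.488, -0, 1.523, -0.085], TCP at [0.207, 0.563, 0.231] pointing down, gripper open.
Joint ranges: [-2.96, 2.96], [-0.89, 2.26], [0.02, 2.5], [-1.34, 4.48], [0, 2.73], [-2.66, 2.66]. Speed limits (rad/s): [2.39, 2.39, 2.79, 3.14, 3.14, 3.14].

## Interface

Orientations are given as a 3x3 rotation matrix whose columns are the frame's x, y, z axes.
In Python, from plant import ctrl gives the robot as it stands.
- The arm moves only by the tool play_rows, never from a script. Its argument "moves" is a list of rows, each a list of 5 numbers: the finger opening in m, from 0 to 0.0854, then the shift along the tool's x, y, z in m, then the turn about the tool's z in degrees. In form: [[hand, dx, dy, dz, turn], ...]. A call has 1 to 8 rows; each row shifts and turns the commanded pose from where the row before left it, along the tool's axes as they then stand; what a row does not reach is not made up. A row lasts 1/10 s, in which the tool goes at most 50 mm and 8.59 degrees, less where a joint would pass 70% of its speed; a pose out of reach is approached as far as the arm can. A call is refused whole if a number of a shift passes 0.05 or a number of a turn 8.59, either way. A call with a gripper value outside its range is refused whole. The fingers move at their own pace and stop on an object; "force" is the grip in N (left out, the last holds). Time passes only in rows, so rows that do not move let the fingers close. It gives the time, the measured TCP pose, the force, the opening and the grip force at its end, in the units of the state.
- ctrl.get_obs(): the state, without advancing time (a new reading comes with each control period).
- ctrl.read_camera(name): name is "scene" or "top" or "wrist"; returns a dict with "color" (420x560x3 uint8, red, green, blue), "K" (3x3 intrinsics, pixels), "rvec" (rotation vector, rad) and "tvec" (3), from world to camera coordinates, as OpenCV has them; the wrist camera has in their place "mount" (4x4, takes a point from camera to tool coordinates, whose origin is the TCP and whose axes are the flange's). Camera axes: x right, y down, z forward; pixel columns grow to the right and rows downward; lengths in m; the calibration is good to about 2 mm. A picture is of the moment at which its call begins: read the wrist's pose just before it. There is no depth.
- ctrl.job_done(): hands the job in; it is judged then, once.
The state is a dict: "clock": time; "joint_pos": joint angles; "qvel": joint speeds; "joint_torque": joint torques, N m; "position": TCP position; "orientation": TCP orientation; "wrist_force": force on the tool from outside, world axes, zero at the start; "torque": the same for the moment, N m; "grip_width": finger opening in m; "grasp_force": force on a finger pad.
Only numpy, scipy, OpenCV 4.12 (cv2) and the standard library are available. Lean on these libraries where they do the work, as an engineer would, in place of code of your own. Each camera call takes 0.05 s, during which the arm holds its last target. There are 200 camera calls.

## Working session

There is one attempt and no reset: what is moved stays moved. The work goes in short steps, Python scripts to look and compute and a tool call to move; the robot and the scene stay as the last step left them, time stands still between calls to the robot, and variables do not carry over. Pictures are saved under pics/ and viewed, at most 14 in all, crops included, and the job is handed in when it is done.

Besides the shell and the picture viewer there is one more tool, called after "Emit:" as name([rows], argument=value, ...), one row to a line, values as JSON. play_rows: Moves the arm, as the interface text tells. Its arguments: {"type":"object","properties":{"moves":{"type":"array"},"force":{"type":"number"}},"required":["moves"]}

```bash
mkdir -p pics; ls; cat > h.py <<'E'
import numpy as np, cv2
from plant import ctrl
def cam(n):
    o=ctrl.get_obs(); r=ctrl.read_camera(n); im=r["color"]; K=np.array(r["K"])
    if n=="wrist":
        M=np.array(r["mount"]); T=np.eye(4); T[:3,:3]=o["orientation"]; T[:3,3]=o["position"]; W=T@M
        R=W[:3,:3].T; t=-R@W[:3,3]
    else:
        R=cv2.Rodrigues(np.array(r["rvec"],float))[0]; t=np.array(r["tvec"],float).ravel()
    return im[...,::-1].copy(),K,R,t
def ray(c,u,v):
    _,K,R,t=c; d=R.T@np.linalg.inv(K)@[u,v,1]; return -R.T@t,d/np.linalg.norm(d)
def plane(c,u,v,z):
    o,d=ray(c,u,v); return (o+d*(z-o[2])/d[2]).round(4)
def proj(c,p):
    _,K,R,t=c; q=K@(R@np.array(p)+t); return (q[:2]/q[2]).round(1)
def tri(c1,p1,c2,p2):
    A=[];b=[]
    for c,p in((c1,p1),(c2,p2)):
        o,d=ray(c,*p);P=np.eye(3)-np.outer(d,d);A.append(P);b.append(P@o)
    return np.linalg.lstsq(np.vstack(A),np.hstack(b),rcond=None)[0].round(4)
E
python3 - <<'E'
from h import *
for n in("scene","top"):
    c=cam(n); cv2.imwrite(f"pics/{n}0.png",cv2.resize(c[0],(784,588))); print(n,(-c[2].T@c[3]).round(3),c[1][0,0])
o=ctrl.get_obs(); print(o["clock"],o["orientation"],o["grip_width"])
E
```

```text
pics
scene [ 1.476 -0.532  0.864] 451.81239151907124
top [ 0.369 -0.086  1.142] 406.44261584534587
0.1 [[-9.38739630e-01  3.44626450e-01 -7.19485846e-04]
 [ 3.44627172e-01  9.38738358e-01 -1.55185878e-03]
 [ 1.40597381e-04 -1.70474571e-03 -9.99998537e-01]] 0.08528279876367695
```

View pics/scene0.png

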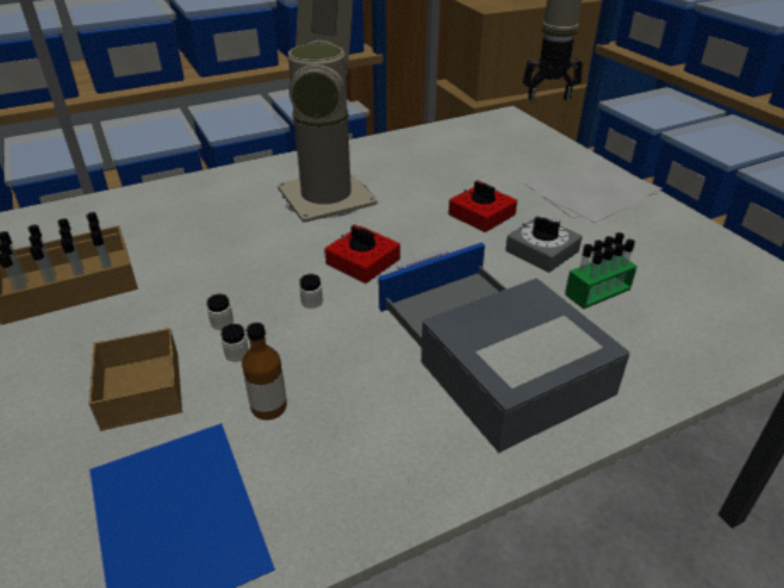

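View pics/top0.png

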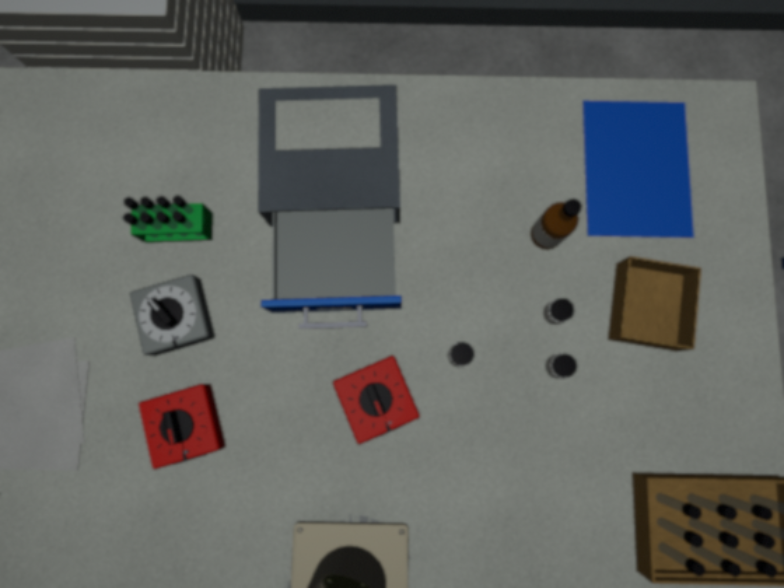

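The top view shows three jars, with caps at (461,353), (561,310) and (562,366). The drawer unit is at (330,200), with its handle at (335,324). There are three knob boxes: grey at (168,314), red at (178,426) and red at (375,398). The grey one with the white dial is the one meant, because red is excluded.

```bash
python3 - <<'E'
from h import *
t=cam("top"); s=cam("scene")
def blobs(c,name,box,thr=55,amin=60):
    im=c[0]; m=(im.max(2)<thr).astype(np.uint8)
    x0,y0,x1,y1=box; z=np.zeros_like(m); z[y0:y1,x0:x1]=m[y0:y1,x0:x1]
    n,l,st,ce=cv2.connectedComponentsWithStats(z)
    out=[]
    for i in range(1,n):
        if st[i,4]>amin:
            out.append(ce[i]); print(name,ce[i].round(1),st[i])
    return out
k=560/784
bt=blobs(t,"t",(300,190,425,280)); bs=blobs(s,"s",(135,185,240,260))
for p in bt:
    P=plane(t,*p,0.062); print("cap", P, "scene proj",proj(s,P))
    for q in bs:
        X=tri(t,p,s,q)
        if np.linalg.norm(X-P)<.03: print("   tri",X)
# drawer blue panel
for c,n in((t,"t"),(s,"s")):
    hsv=cv2.cvtColor(c[0],cv2.COLOR_BGR2HSV); m=cv2.inRange(hsv,(105,150,60),(125,255,255))
    nn,l,st,ce=cv2.connectedComponentsWithStats(m)
    for i in range(1,nn):
        if st[i,4]>150 and st[i,1]>120: 
            print("blue",n,ce[i].round(1),st[i])
            if n=="t" and st[i,0]<290:
                r=cv2.minAreaRect(np.argwhere(l==i)[:,::-1].astype(np.float32)); b=cv2.boxPoints(r); print([ (u.round(1),plane(t,*u,.092)) for u in b])
a=t[0][180:270,80:170]; b=s[0][145:200,350:425]
a=cv2.resize(a,(500,500),interpolation=cv2.INTER_CUBIC);
d=cv2.resize(t[0][140:240,170:300],(650,500),interpolation=cv2.INTER_CUBIC)[:,:300]
d=cv2.resize(t[0][205:240,180:295],(300,91))
b=cv2.resize(b,(290,213),interpolation=cv2.INTER_CUBIC)
o=np.zeros((500,800,3),np.uint8);o[:,:500]=a;o[:213,505:795]=b;o[250:341,500:]=d
cv2.imwrite("pics/knob.png",o)
E
```

```text
t [400.8 220.9] [393 214  16  15 190]
t [329.6 252.4] [322 245  16  15 184]
t [402.6 260.8] [395 254  17  15 203]
s [221.2 201.5] [215 196  14  12 138]
s [155.4 216.1] [148 210  16  13 157]
s [165.8 237.9] [158 231  17  15 189]
s [183.  240.3] [176 231  15  20 217]
cap [ 0.5182 -0.3957  0.062 ] scene proj [166.3 234.9]
   tri [ 0.5193 -0.3985  0.0531]
   tri [ 0.5278 -0.3781  0.046 ]
cap [ 0.4307 -0.2047  0.062 ] scene proj [221.3 198.7]
   tri [ 0.4312 -0.2059  0.0524]
cap [ 0.4118 -0.3974  0.062 ] scene proj [155.8 213.1]
   tri [ 0.4122 -0.4004  0.0522]
blue t [236.3 215.5] [187 212  99   8 553]
[(array([186.9, 214.2], dtype=float32), array([0.5216, 0.1714, 0.092 ])), (array([285. , 211.2], dtype=float32), array([ 0.5343, -0.0844,  0.092 ])), (array([285.2, 216.8], dtype=float32), array([ 0.5194, -0.0852,  0.092 ])), (array([187.1, 219.9], dtype=float32), array([0.5068, 0.1701, 0.092 ]))]
blue s [307.6 187. ] [271 174  75  27 306]
blue s [127.  369.3] [   65   303   131   117 11241]
```

View pics/knob.png

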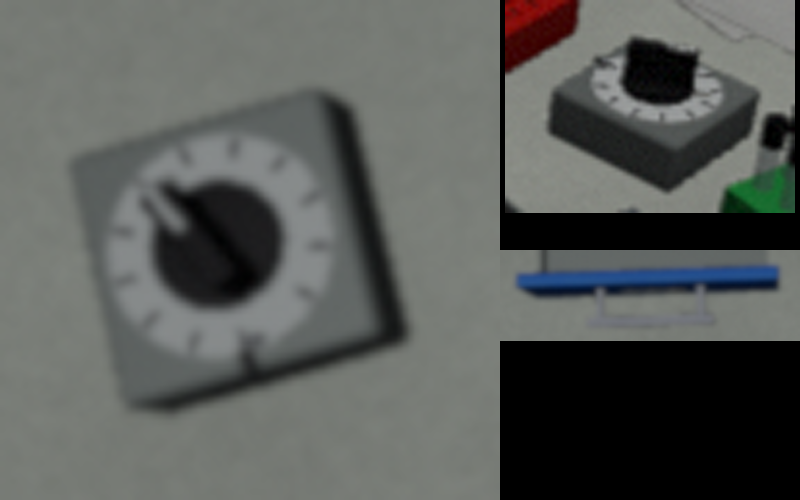

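The jars triangulate to about (0.519,-0.398), (0.431,-0.205) and (0.412,-0.400). The enlarged crop confirms the grey counter: white dial, and a pointer at crop (165,210) about 150° clockwise of the black mark at (250,345). I'll start with the nearest jar.

Emit:
play_rows([
  [0.085,-0.05,0,0,-7.67],
  [0.085,-0.05,0,0,-7.67],
  [0.085,-0.05,0,0,-7.67],
  [0.085,-0.01,-0.05,0,0],
  [0.085,-0.01,-0.05,0,0],
  [0.085,0,-0.05,0,0],
  [0.085,0,-0.05,0,0],
  [0.085,0,-0.05,0,0],
], force=30)

```text
clock: 1.0
position: [0.384, 0.2823, 0.2309]
orientation: [[-0.999, -0.05, -0.0], [-0.05, 0.999, -0.0], [0.0, -0.0, -1.0]]
wrist_force: [1.7, 0.5, 1.1]
grip_width: 0.0849
grasp_force: 0.0
```

Emit:
play_rows([
  [0.085,0,-0.05,0,0],
  [0.085,0,-0.05,0,0],
  [0.085,0,-0.05,0,0],
  [0.085,0,-0.05,0,0],
  [0.085,0,-0.05,0,0],
  [0.085,0,-0.05,0,0],
  [0.085,0,-0.05,0,0],
  [0.085,0,-0.05,0,0],
])

```text
clock: 1.8
position: [0.4038, -0.1173, 0.2315]
orientation: [[-0.999, -0.05, 0.001], [-0.05, 0.999, -0.0], [-0.001, -0.0, -1.0]]
wrist_force: [0.6, -0.1, 0.0]
grip_width: 0.0843
grasp_force: 0.0
```

```bash
cat >> h.py <<'E'
def caps(c,thr=55,amin=60,box=(300,190,425,280)):
    m=(c[0].max(2)<thr).astype(np.uint8); x0,y0,x1,y1=box; z=np.zeros_like(m); z[y0:y1,x0:x1]=m[y0:y1,x0:x1]
    n,l,st,ce=cv2.connectedComponentsWithStats(z)
    return [(ce[i].round(1),st[i]) for i in range(1,n) if st[i,4]>amin]
def delta(p):
    o=ctrl.get_obs(); R=np.array(o["orientation"]); d=R.T@(np.array(p)-o["position"])
    print("t",round(o["clock"],2),"pos",np.round(o["position"],4),"head",np.degrees(np.arctan2(R[1,1],R[0,1])).round(2),"delta",d.round(4),"F",np.round(o["wrist_force"],1),"w",round(o["grip_width"],4),"g",round(o["grasp_force"],1)); return d
E
python3 - <<'E'
from h import *
w=cam("wrist"); cv2.imwrite("pics/w1.png",w[0]); t=cam("top")
for X in [(.519,-.398,.055),(.431,-.205,.055),(.412,-.4,.055)]: print("proj w",proj(w,X))
for p,s in caps(t): print(p,s[4],plane(t,*p,.056))
for p,s in caps(w,box=(0,0,560,420),amin=300): print("w",p,s,plane(w,*p,.06))
delta((.431,-.205,.1))
E
```

```text
proj w [-23.9 282.4]
proj w [174.6 204.5]
proj w [-49.8 173.2]
[400.8 220.9] 188 [ 0.519  -0.3973  0.056 ]
[402.6 260.8] 200 [ 0.4121 -0.3991  0.056 ]
w [369.8 112.8] [ 332   72   76   81 4466] [ 0.3425 -0.0414  0.06  ]
w [175.4 202.9] [ 150  179   52   49 1987] [ 0.4278 -0.2029  0.06  ]
w [306.7 359.1] [    0   274   560   146 43987] [ 0.5876 -0.0749  0.06  ]
t 1.9 pos [ 0.4034 -0.1209  0.2312] head 92.43 delta [-0.024  -0.0849  0.1314] F [-0.8  0.2 -0.3] w 0.0849 g 0.0
```

View pics/w1.png

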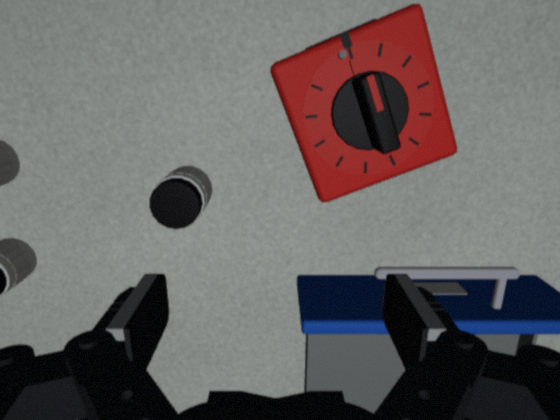

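The wrist view shows the nearest jar cap at (175,203), which agrees with the triangulation. The drawer bar handle runs from (380,272) to (517,272). Now the grasp.

Emit:
play_rows([
  [0.08,-0.012,-0.042,0.03,0],
  [0.08,-0.012,-0.042,0.03,0],
  [0.08,0,0,0.045,0],
  [0.08,0,0,0.045,0],
  [0.08,0,0,0.04,0],
  [0.08,0,0,0.025,0],
  [0.03,0,0,0,0],
  [0.03,0,0,0,0],
])

```text
clock: 2.7
position: [0.4307, -0.1929, 0.02]
orientation: [[-0.999, -0.05, -0.001], [-0.05, 0.999, 0.0], [0.001, 0.0, -1.0]]
wrist_force: [1.2, -1.4, 0.2]
grip_width: 0.0529
grasp_force: 0.2
```

Emit:
play_rows([
  [0.03,0,0,0,0],
  [0.03,0,0,0,0],
  [0.03,0,0,0,0],
])

```text
clock: 3.0
position: [0.4318, -0.1938, 0.0211]
orientation: [[-0.999, -0.05, 0.002], [-0.05, 0.999, -0.001], [-0.002, -0.001, -1.0]]
wrist_force: [-0.4, 0.3, -1.8]
grip_width: 0.0471
grasp_force: 33.0
```

```bash
python3 - <<'E'
from h import *
delta((.6,.05,.2)); t=cam("top"); s=cam("scene"); k=1/1.4
# drawer
m=cv2.inRange(cv2.cvtColor(t[0],cv2.COLOR_BGR2HSV),(105,100,30),(125,255,255))
ys=lambda u:np.where(m[195:235,u]>0)[0]+195
for u in (195,215,260,278):
    y=ys(u); g=t[0][y.min()-1:y.max()+2,u,0]; print(u,y.min(),y.max(),g, "top z.092 inner",plane(t,u,y.min(),.092))
print("roof edge",plane(t,273*k,211*k,.108),plane(t,395*k,206*k,.108))
print("handle",plane(t,306*k,324*k,.069),plane(t,366*k,323*k,.069))
print("floor corners",plane(t,277*k,298*k,.02),plane(t,394*k,296*k,.02))
E
```

```text
t 3.0 pos [ 0.4318 -0.1938  0.0211] head 92.86 delta [-0.1806  0.2348 -0.1788] F [-0.4  0.3 -1.8] w 0.0471 g 33.0
195 214 221 [101 125 141 144 140 119  79  46  42  58] top z.092 inner [0.5226 0.1503 0.092 ]
215 213 220 [109 122 137 144 144 131  99  62  45  49] top z.092 inner [0.5262 0.0983 0.092 ]
260 212 219 [108 129 143 145 140 118  78  46  43  58] top z.092 inner [ 0.5309 -0.0192  0.092 ]
278 211 219 [109 123 138 145 144 132 101  63  42  47  77] top z.092 inner [ 0.5344 -0.0662  0.092 ]
roof edge [0.6889 0.1557 0.108 ] [ 0.7029 -0.074   0.108 ]
handle [0.4804 0.0906 0.069 ] [ 0.4843 -0.0229  0.069 ]
floor corners [0.5365 0.1587 0.02  ] [ 0.5447 -0.0745  0.02  ]
```

Emit:
play_rows([
  [0.03,0,0,-0.04,0],
  [0.03,0,0,-0.045,0],
  [0.03,0,0,-0.045,0],
  [0.03,-0.035,0.04,0,0],
  [0.03,-0.04,0.043,0,0],
  [0.03,-0.04,0.043,0,0],
  [0.03,-0.04,0.043,0,0],
  [0.03,0,0,0,0],
])

```text
clock: 3.9
position: [0.5608, -0.0345, 0.1495]
orientation: [[-0.999, -0.054, 0.001], [-0.054, 0.999, 0.002], [-0.001, 0.002, -1.0]]
wrist_force: [-1.0, 0.5, -1.3]
grip_width: 0.047
grasp_force: 33.1
```

```bash
python3 - <<'E'
from h import *
delta((.578,-.017,.043)); s=cam("scene"); t=cam("top"); w=cam("wrist")
a=np.hstack([t[0][130:250,150:310],s[0][150:270,230:390]]); cv2.imwrite("pics/p1.png",cv2.resize(a,(800,300),interpolation=cv2.INTER_CUBIC))
for p,s in caps(t): print(p,s[4],plane(t,*p,.056))
E
```

```text
t 3.9 pos [ 0.5608 -0.0345  0.1495] head 93.12 delta [-0.018   0.0163  0.1066] F [-1.   0.5 -1.3] w 0.047 g 33.1
[400.9 220.8] 188 [ 0.5193 -0.3976  0.056 ]
[402.5 260.8] 201 [ 0.4121 -0.3989  0.056 ]
```

View pics/p1.png

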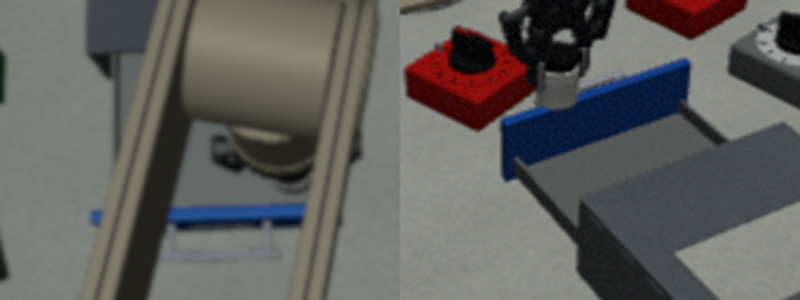

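The jar hangs upright in the fingers, just above the panel. Next I lower it into the drawer.

Emit:
play_rows([
  [0.03,-0.018,0.017,0,0],
  [0.03,0,0,0.035,0],
  [0.03,0,0,0.035,0],
  [0.03,0,0,0.02,0],
  [0.03,0,0,0.01,0],
  [0.03,0,0,0.004,0],
  [0.03,0,0,0.002,0],
  [0.03,0,0,0.001,0],
])

```text
clock: 4.85
position: [0.5765, -0.0219, 0.0441]
orientation: [[-0.999, -0.049, 0.002], [-0.049, 0.999, -0.0], [-0.002, -0.0, -1.0]]
wrist_force: [0.1, 0.0, -1.2]
grip_width: 0.0472
grasp_force: 33.1
```

```bash
python3 - <<'E'
from h import *
delta((.578,-.017,.0415))
E
```

```text
t 4.85 pos [ 0.5765 -0.0219  0.0441] head 92.82 delta [-0.0018  0.0048  0.0026] F [ 0.1  0.  -1.2] w 0.0472 g 33.1
```

Lower the last 3 mm, release gently, then rise.

Emit:
play_rows([
  [0.03,0,0.004,0.002,0],
  [0.03,0,0,0.001,0],
  [0.06,0,0,0,0],
  [0.06,0,0,0,0],
  [0.06,0,0,-0.03,0],
  [0.06,0,0,-0.04,0],
  [0.06,0,0,-0.04,0],
  [0.06,0,-0.03,0,0],
])

```text
clock: 5.65
position: [0.5809, -0.0456, 0.1573]
orientation: [[-0.999, -0.053, 0.011], [-0.053, 0.999, -0.001], [-0.011, -0.001, -1.0]]
wrist_force: [1.1, -0.7, 0.5]
grip_width: 0.06
grasp_force: 0.0
```

```bash
python3 - <<'E'
from h import *
w=cam("wrist")
cv2.imwrite("pics/w2.png",w[0]); delta((.412,-.399,.15)); print(proj(w,(.578,-.017,.08)))
E
```

```text
t 5.7 pos [ 0.5796 -0.0514  0.1544] head 92.91 delta [ 0.1851 -0.3387  0.0044] F [-1.3 -4.   0.5] w 0.0599 g 0.0
[319.2 213.6]
```

View pics/w2.png

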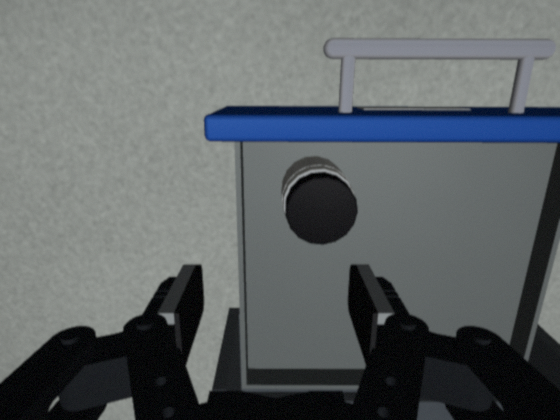

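Jar 1 stands upright in the drawer, cap at (321,207). Next is the jar at (0.412,-0.399).

Emit:
play_rows([
  [0.08,0.024,-0.045,0,0],
  [0.08,0.024,-0.045,0,0],
  [0.08,0.024,-0.045,0,0],
  [0.08,0.024,-0.045,0,0],
  [0.08,0.024,-0.045,0,0],
  [0.08,0.024,-0.045,0,0],
  [0.08,0.024,-0.045,0,0],
  [0.08,0,0,0,0],
])

```text
clock: 6.5
position: [0.4244, -0.3691, 0.1496]
orientation: [[-0.999, -0.044, -0.001], [-0.044, 0.999, -0.002], [0.001, -0.002, -1.0]]
wrist_force: [0.1, -0.1, 0.0]
grip_width: 0.0799
grasp_force: 0.0
```

```bash
python3 - <<'E'
from h import *
w=cam("wrist"); t=cam("top")
for p,s in caps(t): print(p,s[4],plane(t,*p,.056))
for p,s in caps(w,box=(0,0,560,320),amin=300): print("w",p,s,plane(w,*p,.06))
delta((.412,-.399,.02)); print(ctrl.get_obs()["joint_pos"])
E
```

```text
[400.9 220.8] 183 [ 0.5193 -0.3976  0.056 ]
[395.5 251.4] 748 [ 0.4367 -0.3809  0.056 ]
[421.8 259.8] 62 [ 0.4157 -0.4503  0.056 ]
w [229.5 187.5] [ 195  154   69   68 3687] [ 0.4097 -0.398   0.06  ]
w [ 85.4 267.9] [   0  210  176  110 8706] [ 0.4714 -0.4971  0.06  ]
w [227.2 279.2] [210 269  36  25 342] [ 0.4758 -0.3991  0.06  ]
w [401.8 300.1] [ 376  272   68   48 2204] [ 0.4868 -0.2753  0.06  ]
w [232.1 309.7] [ 204  297   57   23 1019] [ 0.5    -0.3955  0.06  ]
t 6.6 pos [ 0.4267 -0.3648  0.1492] head 92.68 delta [ 0.0162 -0.0336  0.1292] F [ 0.8 -0.  -0.3] w 0.0802 g 0.0
[-7.98801302e-01  8.06839408e-02  1.69323797e+00  2.57931824e-04
  1.36856613e+00 -2.41635374e+00]
```

Emit:
play_rows([
  [0.08,0.008,-0.018,0,0],
  [0.08,0.008,-0.018,0,0],
  [0.08,0,0,0.04,0],
  [0.08,0,0,0.045,0],
  [0.08,0,0,0.03,0],
  [0.08,0,0,0.015,0],
  [0.08,0,0,0,0],
])

```text
clock: 7.3
position: [0.4128, -0.398, 0.0171]
orientation: [[-0.999, -0.051, -0.003], [-0.051, 0.999, 0.004], [0.003, 0.004, -1.0]]
wrist_force: [-0.4, -0.1, -0.4]
grip_width: 0.08
grasp_force: 0.0
```

```bash
python3 - <<'E'
from h import *
delta((.411,-.399,.02))
E
```

```text
t 7.3 pos [ 0.4128 -0.398   0.0171] head 92.94 delta [ 0.0018 -0.0009 -0.0029] F [-0.4 -0.1 -0.4] w 0.08 g 0.0
```

Emit:
play_rows([
  [0.03,0,0,0,0],
  [0.03,0,0,0,0],
  [0.03,0,0,0,0],
  [0.03,0,0,0,0],
  [0.03,0,0,0,0],
  [0.03,0,0,-0.045,0],
  [0.03,0,0,-0.045,0],
  [0.03,0,0,-0.045,0],
])

```text
clock: 8.1
position: [0.4132, -0.4007, 0.1568]
orientation: [[-0.999, -0.05, 0.0], [-0.05, 0.999, -0.0], [-0.0, -0.0, -1.0]]
wrist_force: [0.8, -0.8, -2.7]
grip_width: 0.0473
grasp_force: 32.1
```

```bash
python3 - <<'E'
from h import *
delta((.572,.103,.15))
E
```

```text
t 8.1 pos [ 0.4132 -0.4007  0.1568] head 92.84 delta [-0.1836  0.4952  0.0067] F [ 0.8 -0.8 -2.7] w 0.0473 g 32.1
```

Emit:
play_rows([
  [0.03,-0.016,0.044,0,0],
  [0.03,-0.016,0.044,0,0],
  [0.03,-0.016,0.044,0,0],
  [0.03,-0.016,0.044,0,0],
  [0.03,-0.016,0.044,0,0],
  [0.03,-0.016,0.044,0,0],
  [0.03,-0.016,0.044,0,0],
  [0.03,-0.016,0.044,0,0],
])

```text
clock: 8.9
position: [0.5244, -0.0411, 0.1558]
orientation: [[-0.999, -0.05, 0.002], [-0.05, 0.999, -0.0], [-0.002, -0.001, -1.0]]
wrist_force: [1.6, -1.1, -1.6]
grip_width: 0.047
grasp_force: 32.1
```

Emit:
play_rows([
  [0.03,-0.016,0.044,0,0],
  [0.03,-0.016,0.044,0,0],
  [0.03,-0.016,0.044,0,0],
  [0.03,0,0,0,0],
  [0.03,0,0,0,0],
])

```text
clock: 9.4
position: [0.5653, 0.0925, 0.1552]
orientation: [[-0.999, -0.052, 0.001], [-0.052, 0.999, -0.0], [-0.001, -0.0, -1.0]]
wrist_force: [0.2, -0.1, -2.7]
grip_width: 0.0471
grasp_force: 32.1
```

```bash
python3 - <<'E'
from h import *
delta((.572,.103,.037))
E
```

```text
t 9.4 pos [0.5653 0.0925 0.1552] head 93.0 delta [-0.0072  0.0102  0.1182] F [ 0.2 -0.1 -2.7] w 0.0471 g 32.1
```

Emit:
play_rows([
  [0.03,-0.007,0.01,0.02,0],
  [0.03,0,0,0.035,0],
  [0.03,0,0,0.035,0],
  [0.03,0,0,0.015,0],
  [0.03,0,0,0.007,0],
  [0.03,0,0,0.003,0],
  [0.03,0,0,0,0],
])

```text
clock: 10.1
position: [0.5739, 0.1008, 0.0424]
orientation: [[-0.999, -0.049, 0.004], [-0.049, 0.999, -0.0], [-0.004, -0.0, -1.0]]
wrist_force: [1.5, -1.5, 2.0]
grip_width: 0.047
grasp_force: 32.4
```

```bash
python3 - <<'E'
from h import *
delta((.572,.103,.037))
E
```

```text
t 10.1 pos [0.5739 0.1008 0.0424] head 92.79 delta [0.0018 0.0023 0.0054] F [ 1.5 -1.5  2. ] w 0.047 g 32.4
```

Emit:
play_rows([
  [0.03,0,0,0.001,0],
  [0.03,0,0,0.001,0],
])

```text
clock: 10.3
position: [0.5752, 0.1009, 0.0423]
orientation: [[-0.999, -0.049, 0.007], [-0.049, 0.999, -0.0], [-0.007, -0.001, -1.0]]
wrist_force: [-2.2, -3.1, 19.5]
grip_width: 0.0469
grasp_force: 34.0
```

In contact, with 19 N pushing up. Release and rise.

Emit:
play_rows([
  [0.06,0,0,-0.001,0],
  [0.06,0,0,0,0],
  [0.06,0,0,0,0],
  [0.06,0,0,-0.03,0],
  [0.06,0,0,-0.04,0],
  [0.06,0,0,-0.04,0],
  [0.07,0,-0.05,0,0],
  [0.07,0,-0.05,0,0],
])

```text
clock: 11.1
position: [0.5779, 0.0019, 0.1511]
orientation: [[-0.999, -0.053, 0.004], [-0.053, 0.999, -0.0], [-0.004, -0.0, -1.0]]
wrist_force: [0.8, -0.2, -0.3]
grip_width: 0.0695
grasp_force: 0.0
```

```bash
python3 - <<'E'
from h import *
w=cam("wrist"); t=cam("top")
cv2.imwrite("pics/w3.png",w[0])
for p,s in caps(t): print(p,s[4],plane(t,*p,.056))
delta((.519,-.398,.15))
for p,s in caps(w,box=(0,0,560,280),amin=300): print("w",p,s,plane(w,*p,.08))
E
```

```text
[400.9 220.9] 186 [ 0.519  -0.3976  0.056 ]
t 11.2 pos [ 0.5768 -0.0035  0.1492] head 92.59 delta [ 0.0756 -0.3915  0.    ] F [-0.8  0.6 -0.5] w 0.07 g 0.0
w [187.1 122.6] [135 118 102  10 410] [ 0.5224 -0.0492  0.08  ]
w [498.9 124.4] [446 120 114  10 678] [0.5141 0.1259 0.08  ]
w [177.5 228.4] [163 157  26 123 837] [ 0.5865 -0.0563  0.08  ]
w [491.7 217.5] [ 473  158   38  122 1813] [0.5692 0.1346 0.08  ]
w [436.3 215.2] [ 397  180   80   72 4425] [0.5696 0.1008 0.08  ]
w [243.9 222. ] [ 208  186   72   73 4068] [ 0.5802 -0.0157  0.08  ]
```

View pics/w3.png

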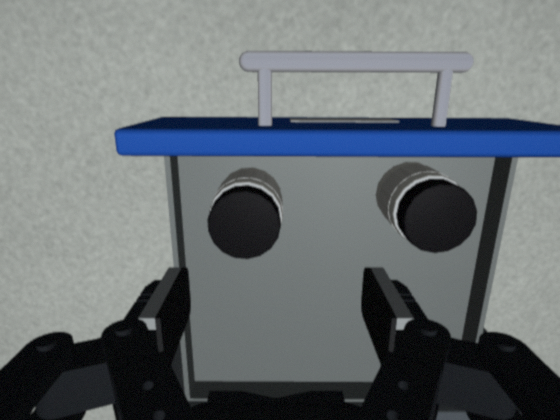

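Both jars stand upright, caps at (244,222) and (436,215). Now the third.

Emit:
play_rows([
  [0.08,0.01,-0.048,0,0],
  [0.08,0.01,-0.048,0,0],
  [0.08,0.01,-0.048,0,0],
  [0.08,0.01,-0.048,0,0],
  [0.08,0.01,-0.048,0,0],
  [0.08,0.01,-0.048,0,0],
  [0.08,0.01,-0.048,0,0],
  [0.08,0.01,-0.02,0,0],
])

```text
clock: 12.0
position: [0.5133, -0.3612, 0.1483]
orientation: [[-0.999, -0.047, -0.0], [-0.047, 0.999, -0.001], [0.0, -0.001, -1.0]]
wrist_force: [0.5, 0.1, -0.0]
grip_width: 0.0798
grasp_force: 0.0
```

```bash
python3 - <<'E'
from h import *
w=cam("wrist"); t=cam("top"); s=cam("scene")
for p,q in caps(t): print(p,q[4],plane(t,*p,.056))
for p,q in caps(w,box=(100,0,460,250),amin=300): print("w",p,q,plane(w,*p,.06))
k=1/1.4; print("bottle cap",tri(t,(570*k,207*k),s,(256*k,327*k)))
delta((.519,-.398,.02)); print(ctrl.get_obs()["joint_pos"].round(2))
E
```

```text
[376.6 223.4] 421 [ 0.511  -0.3319  0.056 ]
[419.1 210.4] 234 [ 0.5486 -0.4477  0.056 ]
[407.2 222.8] 132 [ 0.5141 -0.4144  0.056 ]
w [220.1 213.3] [ 186  180   68   68 3604] [ 0.5162 -0.3958  0.06  ]
bottle cap [ 0.6809 -0.381   0.1874]
t 12.15 pos [ 0.5136 -0.3585  0.148 ] head 92.69 delta [-0.0036 -0.0398  0.128 ] F [ 1.   0.4 -0.3] w 0.0799 g 0.0
[-0.69  0.25  1.5   0.    1.39 -2.31]
```

Emit:
play_rows([
  [0.08,-0.002,-0.02,0,0],
  [0.08,-0.002,-0.02,0,0],
  [0.08,0,0,0.04,0],
  [0.08,0,0,0.045,0],
  [0.08,0,0,0.03,0],
  [0.08,0,0,0.013,0],
  [0.08,0,0,0,0],
])

```text
clock: 12.85
position: [0.5195, -0.3948, 0.0182]
orientation: [[-0.999, -0.051, -0.003], [-0.051, 0.999, 0.004], [0.003, 0.004, -1.0]]
wrist_force: [0.2, 0.2, 1.5]
grip_width: 0.0803
grasp_force: 0.0
```

```bash
python3 - <<'E'
from h import *
delta((.517,-.397,.02))
E
```

```text
t 12.85 pos [ 0.5195 -0.3948  0.0182] head 92.93 delta [ 0.0027 -0.0021 -0.0018] F [0.2 0.2 1.5] w 0.0803 g 0.0
```

Emit:
play_rows([
  [0.03,0,0,0,0],
  [0.03,0,0,0,0],
  [0.03,0,0,0,0],
  [0.03,0,0,0,0],
  [0.03,0,0,0,0],
  [0.03,0,0,-0.045,0],
  [0.03,0,0,-0.045,0],
  [0.03,0,0,-0.045,0],
])

```text
clock: 13.65
position: [0.5202, -0.3974, 0.1579]
orientation: [[-0.999, -0.05, 0.0], [-0.05, 0.999, -0.0], [-0.0, -0.0, -1.0]]
wrist_force: [1.8, -1.0, -0.6]
grip_width: 0.047
grasp_force: 31.8
```

Emit:
play_rows([
  [0.03,0,0.048,0,0],
  [0.03,-0.016,0.048,0,0],
  [0.03,-0.016,0.048,0,0],
  [0.03,-0.016,0.048,0,0],
  [0.03,-0.016,0.048,0,0],
  [0.03,-0.016,0.048,0,0],
  [0.03,-0.016,0.048,0,0],
  [0.03,-0.016,0.048,0,0],
])

```text
clock: 14.45
position: [0.6126, -0.0105, 0.157]
orientation: [[-0.999, -0.049, 0.002], [-0.049, 0.999, -0.0], [-0.002, -0.0, -1.0]]
wrist_force: [0.8, -0.0, -0.6]
grip_width: 0.0467
grasp_force: 31.9
```

Emit:
play_rows([
  [0.03,-0.01,0.045,0,0],
  [0.03,0,0,0,0],
])

```text
clock: 14.65
position: [0.6205, 0.039, 0.1567]
orientation: [[-0.998, -0.055, 0.002], [-0.055, 0.998, 0.002], [-0.002, 0.002, -1.0]]
wrist_force: [-0.9, -0.6, -0.8]
grip_width: 0.0466
grasp_force: 31.9
```

```bash
python3 - <<'E'
from h import *
w=cam("wrist"); 
for p,q in caps(w,box=(0,0,560,280),amin=1000): print("w",p,q,plane(w,*p,.08))
delta((.630,.0455,.0405))
E
```

```text
w [446.7 176.1] [ 427   79   40  201 2060] [0.5886 0.1425 0.08  ]
w [385.5 150.1] [ 345  105   78   75 1317] [0.575  0.1033 0.08  ]
w [183.4 148.9] [ 146  112   77   75 4355] [ 0.5808 -0.0157  0.08  ]
w [275.3 264.8] [ 219  244  114   36 2935] [0.6532 0.0425 0.08  ]
t 14.7 pos [0.6202 0.0361 0.1565] head 93.11 delta [-0.0102  0.0088  0.1161] F [-0.2  0.4 -1.2] w 0.0471 g 31.9
```

Emit:
play_rows([
  [0.03,-0.008,0.008,0.02,0],
  [0.03,0,0,0.035,0],
  [0.03,0,0,0.035,0],
  [0.03,0,0,0.015,0],
  [0.03,0,0,0.006,0],
  [0.03,0,0,0.002,0],
  [0.03,0,0,0,0],
])

```text
clock: 15.4
position: [0.6284, 0.0409, 0.0442]
orientation: [[-0.999, -0.049, 0.002], [-0.049, 0.999, -0.0], [-0.002, -0.0, -1.0]]
wrist_force: [-0.7, -0.3, -0.3]
grip_width: 0.0472
grasp_force: 31.9
```

Emit:
play_rows([
  [0.03,0,0,0.001,0],
  [0.03,0,0,0.001,0],
])

```text
clock: 15.6
position: [0.6294, 0.0411, 0.0438]
orientation: [[-0.999, -0.05, 0.004], [-0.05, 0.999, -0.0], [-0.004, -0.001, -1.0]]
wrist_force: [-2.9, -1.0, 12.9]
grip_width: 0.047
grasp_force: 33.1
```

Contact. Release, rise, and back away to view the drawer.

Emit:
play_rows([
  [0.06,0,0,-0.001,0],
  [0.06,0,0,0,0],
  [0.06,0,0,0,0],
  [0.06,0,0,-0.03,0],
  [0.06,0,0,-0.04,0],
  [0.06,0,0,-0.04,0],
  [0.03,0.03,0,-0.04,0],
  [0.0,0.03,0,-0.03,0],
])

```text
clock: 16.4
position: [0.5676, 0.0384, 0.2243]
orientation: [[-0.999, -0.05, 0.002], [-0.05, 0.999, -0.0], [-0.002, -0.0, -1.0]]
wrist_force: [0.0, 0.1, 1.4]
grip_width: 0.0317
grasp_force: 0.0
```

```bash
python3 - <<'E'
from h import *
w=cam("wrist"); cv2.imwrite("pics/w4.png",w[0]); t=cam("top"); print(caps(t))
for p,q in caps(w,box=(0,0,560,280),amin=1000): print("w",p,q,plane(w,*p,.08))
delta((.43,.037,.19))
E
```

```text
[]
w [351.9 199.6] [ 325  173   55   54 2356] [0.5733 0.1017 0.08  ]
w [206.2 205.1] [ 179  178   55   55 2342] [ 0.5837 -0.0152  0.08  ]
w [275.1 253. ] [ 250  227   52   52 2117] [0.6231 0.0424 0.08  ]
t 16.5 pos [0.5681 0.0385 0.2281] head 92.87 delta [0.1383 0.0054 0.037 ] F [ 1.8 -0.   0.9] w 0.017 g 0.0
```

View pics/w4.png

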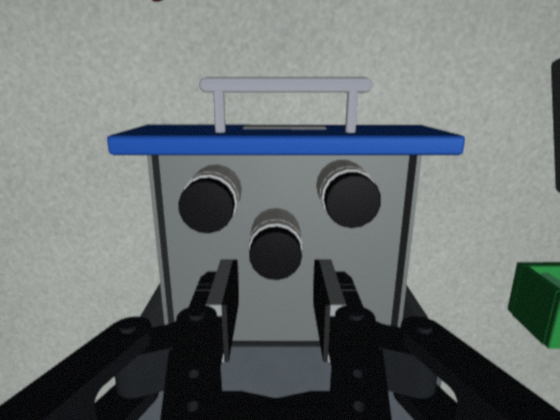

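All three jars stand upright in the drawer, caps at (206,205), (352,200) and (275,253), and the handle bar is centred near (286,84). Before pushing I check the handle position and the clearance to the red box.

```bash
python3 - <<'E'
from h import *
w=cam("wrist"); t=cam("top"); k=1/1.4
print("handle w",plane(w,202,84,.069),plane(w,370,84,.069), "panel",plane(w,109,140,.092),plane(w,462,140,.092))
print("red box",[plane(t,a*k,b*k,.05) for a,b in((333,380),(393,357),(418,415),(360,442))])
delta((.43,.037,.19))
E
```

```text
handle w [ 0.4924 -0.0203  0.069 ] [0.486  0.1086 0.069 ] panel [ 0.5352 -0.0854  0.092 ] [0.5222 0.1763 0.092 ]
red box [array([0.3767, 0.0379, 0.05  ]), array([ 0.4221, -0.0751,  0.05  ]), array([ 0.3144, -0.1242,  0.05  ]), array([ 0.2632, -0.0166,  0.05  ])]
t 16.6 pos [0.5678 0.0385 0.223 ] head 92.85 delta [0.1378 0.0054 0.0326] F [-0.2 -0.3  0.3] w 0.0018 g 0.0
```

Emit:
play_rows([
  [0,0.045,0.003,0,0],
  [0,0.045,0.003,0,0],
  [0,0.042,0.002,0,0],
  [0,0,0,0.045,0],
  [0,0,0,0.045,0],
  [0,0,0,0.045,0],
  [0,0,0,0.025,0],
  [0,0,0,0,0],
])

```text
clock: 17.4
position: [0.4304, 0.04, 0.0559]
orientation: [[-0.999, -0.05, -0.011], [-0.05, 0.999, 0.0], [0.011, 0.001, -1.0]]
wrist_force: [-1.3, 0.0, 0.4]
grip_width: 0.0001
grasp_force: 0.0
```

```bash
python3 - <<'E'
from h import *
delta((.47,.04,.055))
E
```

```text
t 17.4 pos [0.4304 0.04   0.0559] head 92.85 delta [-0.0396 -0.002   0.0005] F [-1.3  0.   0.4] w 0.0001 g 0.0
```

Emit:
play_rows([
  [0,-0.015,0,0,0],
  [0,-0.012,0,0,0],
  [0,-0.004,0,0,0],
  [0,-0.004,0,0,0],
  [0,-0.004,0,0,0],
  [0,-0.005,0,0,0],
  [0,-0.005,0,0,0],
  [0,-0.005,0,0,0],
])

```text
clock: 18.2
position: [0.4893, 0.0426, 0.0617]
orientation: [[-0.999, -0.05, -0.0], [-0.05, 0.999, -0.0], [0.0, -0.0, -1.0]]
wrist_force: [-2.1, -0.8, 2.0]
grip_width: 0.0002
grasp_force: 1.2
```

Emit:
play_rows([
  [0,-0.006,0,0,0],
  [0,-0.006,0,0,0],
  [0,-0.006,0,0,0],
  [0,-0.006,0,0,0],
  [0,-0.006,0,0,0],
  [0,-0.006,0,0,0],
  [0,-0.006,0,0,0],
  [0,-0.006,0,0,0],
])

```text
clock: 19.0
position: [0.5376, 0.045, 0.0617]
orientation: [[-0.999, -0.05, 0.0], [-0.05, 0.999, -0.0], [-0.0, -0.0, -1.0]]
wrist_force: [-1.9, -0.0, 2.1]
grip_width: 0.0002
grasp_force: 1.2
```

```bash
python3 - <<'E'
from h import *
delta((.64,.048,.055)); w=cam("wrist"); s=cam("scene")
cv2.imwrite("pics/p2.png",np.hstack([cv2.resize(w[0],(400,300)),cv2.resize(s[0][130:280,240:440],(400,300))]))
E
```

```text
t 19.0 pos [0.5376 0.045  0.0617] head 92.85 delta [-0.1024 -0.0021  0.0067] F [-1.9 -0.   2.1] w 0.0002 g 1.2
```

View pics/p2.png

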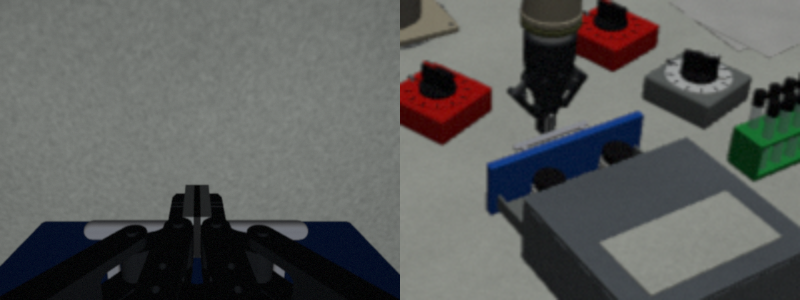

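The drawer is sliding smoothly with the jars still upright behind the panel. I keep pushing.

Emit:
play_rows([
  [0,-0.006,0,0.001,0],
  [0,-0.006,0,0.001,0],
  [0,-0.006,0,0,0],
  [0,-0.006,0,0,0],
  [0,-0.006,0,0,0],
  [0,-0.006,0,0,0],
  [0,-0.006,0,0,0],
  [0,-0.006,0,0,0],
])

```text
clock: 19.9
position: [0.5853, 0.0474, 0.0595]
orientation: [[-0.999, -0.05, -0.0], [-0.05, 0.999, -0.0], [0.0, -0.0, -1.0]]
wrist_force: [-1.9, 0.5, -0.7]
grip_width: -0.0001
grasp_force: 1.2
```

Emit:
play_rows([
  [0,-0.006,0,0,0],
  [0,-0.006,0,0,0],
  [0,-0.006,0,0,0],
  [0,-0.005,0,0,0],
  [0,-0.004,0,0,0],
  [0,-0.003,0,0,0],
  [0,-0.003,0,0,0],
])

```text
clock: 20.6
position: [0.6182, 0.049, 0.0597]
orientation: [[-0.999, -0.05, -0.0], [-0.05, 0.999, -0.0], [0.0, -0.0, -1.0]]
wrist_force: [-2.3, -0.2, -0.9]
grip_width: -0.0003
grasp_force: 1.1
```

Emit:
play_rows([
  [0,-0.003,0,0,0],
  [0,-0.003,0,0,0],
  [0,-0.003,0,0,0],
  [0,-0.003,0,0,0],
  [0,-0.003,0,0,0],
])

```text
clock: 21.1
position: [0.6275, 0.0495, 0.0592]
orientation: [[-0.999, -0.05, -0.013], [-0.05, 0.999, -0.001], [0.013, -0.0, -1.0]]
wrist_force: [-43.2, -3.2, 28.9]
grip_width: 0.0003
grasp_force: 21.9
```

Emit:
play_rows([
  [0,-0.002,0,0,0],
  [0,-0.002,0,0,0],
])

```text
clock: 21.3
position: [0.6277, 0.0495, 0.0592]
orientation: [[-0.999, -0.05, -0.021], [-0.05, 0.999, -0.001], [0.021, -0.0, -1.0]]
wrist_force: [-60.9, -4.4, 42.8]
grip_width: 0.0
grasp_force: 31.0
```

Emit:
play_rows([
  [0,-0.002,0,0,0],
  [0,-0.002,0,0,0],
])

```text
clock: 21.5
position: [0.6279, 0.0495, 0.0591]
orientation: [[-0.998, -0.05, -0.03], [-0.05, 0.999, -0.002], [0.03, -0.0, -1.0]]
wrist_force: [-81.5, -6.7, 57.8]
grip_width: -0.0002
grasp_force: 41.8
```

The drawer has hit its stop. Back off, then rise and look.

Emit:
play_rows([
  [0,0.01,0,0,0],
  [0,0.02,0,0,0],
  [0,0.03,0,0,0],
  [0,0,0,-0.045,0],
  [0,0,0,-0.045,0],
  [0.05,0,0,-0.045,0],
])

```text
clock: 22.1
position: [0.581, 0.0472, 0.1966]
orientation: [[-0.999, -0.05, 0.001], [-0.05, 0.999, 0.0], [-0.001, 0.0, -1.0]]
wrist_force: [1.1, 0.6, 0.3]
grip_width: 0.0132
grasp_force: 0.0
```

```bash
python3 - <<'E'
from h import *
delta((.5,.3,.2)); w=cam("wrist"); s=cam("scene"); t=cam("top")
cv2.imwrite("pics/p3.png",np.vstack([np.hstack([cv2.resize(w[0],(400,300)),cv2.resize(s[0][150:300,260:460],(400,300))]),np.hstack([cv2.resize(t[0][130:280,80:280],(400,300)),cv2.resize(s[0][140:215,340:440],(400,300))])]))
m=t[0][180:270,80:170]
g=cv2.cvtColor(m,cv2.COLOR_BGR2GRAY)
# counter disc
d=(g<50).astype(np.uint8); n,l,st,ce=cv2.connectedComponentsWithStats(d)
for i in range(1,n):
    if st[i,4]>80: print("dark",ce[i]+[80,180],st[i],plane(t,*(ce[i]+[80,180]),.065))
E
```

```text
t 22.1 pos [0.581  0.0472 0.1966] head 92.85 delta [ 0.0683  0.2565 -0.0035] F [1.1 0.6 0.3] w 0.0132 g 0.0
dark [155.59861857 212.49961627] [  63    0   27   66 1303] [0.5287 0.2621 0.065 ]
dark [118.67435159 223.62247839] [ 28  33  21  22 347] [0.497  0.3583 0.065 ]
```

View pics/p3.png

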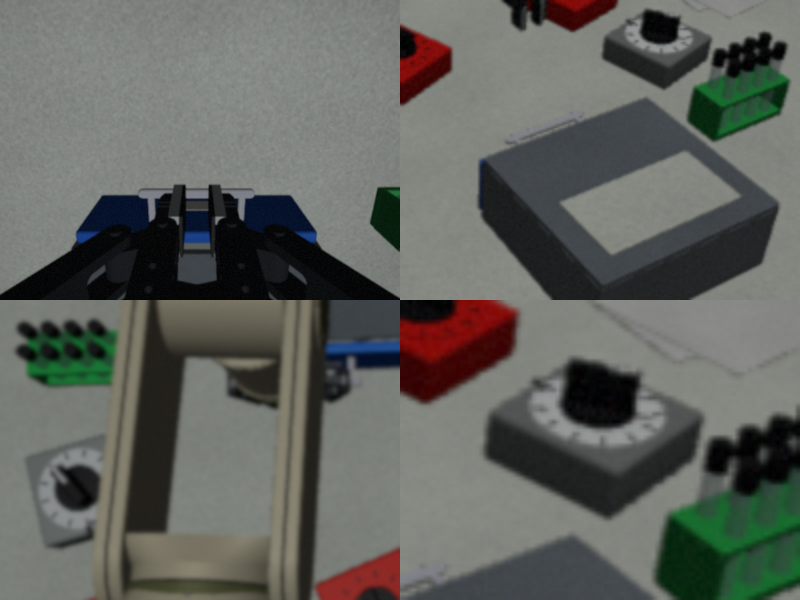

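The drawer is shut: the blue panel is flush with the unit and only the handle sticks out. Next is the grey counter's knob at about (0.497,0.357).

Emit:
play_rows([
  [0.08,0.01,0.045,0,0],
  [0.08,0.01,0.045,0,0],
  [0.08,0.01,0.045,0,0],
  [0.08,0.01,0.045,0,0],
  [0.08,0.01,0.045,0,0],
  [0.08,0.01,0.045,0,0],
  [0.08,0.01,0.045,0,8],
  [0.08,0,0,0,8],
])

```text
clock: 23.05
position: [0.493, 0.3636, 0.1937]
orientation: [[-0.974, 0.228, -0.001], [0.228, 0.974, 0.002], [0.001, 0.002, -1.0]]
wrist_force: [-0.2, -0.6, -0.3]
grip_width: 0.08
grasp_force: 0.0
```

Emit:
play_rows([
  [0.08,0,0,0,8.5],
  [0.08,0,0,0,8.5],
  [0.08,0,0,0,8.5],
  [0.08,0,0,0,8.5],
  [0.08,0,0,0,8.5],
  [0.08,0,0,0,8.5],
  [0.08,0,0,0,8.5],
  [0.08,0,0,0,8.5],
])

```text
clock: 23.85
position: [0.4954, 0.3583, 0.1936]
orientation: [[-0.148, 0.989, -0.001], [0.989, 0.148, -0.0], [-0.0, -0.001, -1.0]]
wrist_force: [-0.6, -0.5, -0.5]
grip_width: 0.08
grasp_force: 0.0
```

Emit:
play_rows([
  [0.08,0,0,0,8.5],
  [0.08,0,0,0,8.5],
  [0.08,0,0,0,8.5],
  [0.08,0,0,0,8.5],
  [0.08,0,0,0,8.5],
  [0.08,0,0,0,8.5],
  [0.08,0,0,0,0],
  [0.08,0,0,0,0],
])

```text
clock: 24.65
position: [0.4954, 0.3583, 0.194]
orientation: [[0.668, 0.744, -0.0], [0.744, -0.668, -0.0], [-0.001, -0.0, -1.0]]
wrist_force: [-0.0, -1.1, 1.3]
grip_width: 0.0802
grasp_force: 0.0
```

```bash
python3 - <<'E'
from h import *
delta((.497,.358,.063)); w=cam("wrist"); cv2.imwrite("pics/w5.png",w[0]); print(proj(w,(.497,.358,.06)),proj(w,(.597,.358,.06)))
E
```

```text
t 24.65 pos [0.4954 0.3583 0.194 ] head -41.89 delta [0.001  0.0014 0.131 ] F [-0.  -1.1  1.3] w 0.0802 g 0.0
[278.7 193.2] [382.9 103.4]
```

View pics/w5.png

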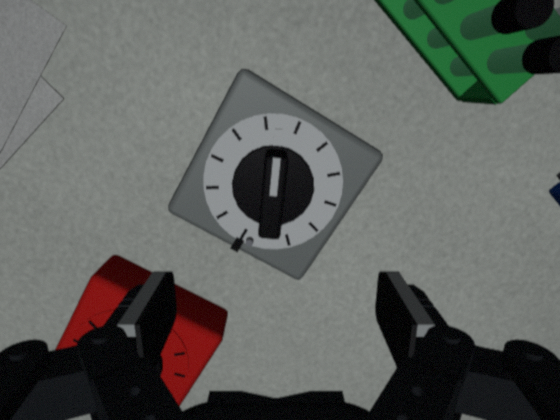

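The wrist view shows the grey counter: bar from (277,150) at the pointer end to (269,237), dial centre near (274,184), black zero mark and pin at (240,241). I'll measure it from here.

```bash
python3 - <<'E'
from h import *
w=cam("wrist"); t=cam("top")
g=cv2.cvtColor(w[0],cv2.COLOR_BGR2GRAY)
a=plane(w,277,150,.092);b=plane(w,269,237,.092);print("bar",a,b,(a+b)/2,"head",np.degrees(np.arctan2(*(a-b)[1::-1])))
c=plane(w,274,184,.052);m=plane(w,240,241,.052);print("dial c",c,"mark",m,np.degrees(np.arctan2(*(m-c)[1::-1])))
W=(g>125).astype(np.uint8); n,l,st,ce=cv2.connectedComponentsWithStats(W)
for i in range(1,n):
    if st[i,4]>2000: print(st[i],ce[i])
print("disc centre w", plane(w,273,186,.059))
print("height chk bar centre tri",tri(w,(273,193),t,(80+207/500*90,180+240/500*90)))
delta((*((a+b)/2)[:2],.064))
E
```

```text
bar [0.5216 0.3876 0.092 ] [0.4762 0.3455 0.092 ] [0.4989  0.36655 0.092  ] head 42.8401542444561
dial c [0.4978 0.3644 0.052 ] mark [0.4444 0.3471 0.052 ] -162.04922933755896
[   19     0   541   399 60128] [277.78956559 201.80325306]
[ 204  113  139  136 8285] [273.202414   175.71997586]
disc centre w [0.4973 0.365  0.059 ]
height chk bar centre tri [0.4965 0.3619 0.0673]
t 24.8 pos [0.4954 0.3583 0.1944] head -41.99 delta [ 0.0085 -0.0029  0.1304] F [-0.6 -0.2  0.4] w 0.0799 g 0.0
```

Emit:
play_rows([
  [0.07,0.007,-0.0025,0,5],
  [0.06,0,0,0.04,0],
  [0.06,0,0,0.045,0],
  [0.06,0,0,0.03,0],
  [0.06,0,0,0.012,0],
  [0.06,0,0,0,0],
], force=40)

```text
clock: 25.4
position: [0.4969, 0.3643, 0.0656]
orientation: [[0.732, 0.681, -0.003], [0.681, -0.732, -0.002], [-0.004, -0.001, -1.0]]
wrist_force: [-0.0, 0.6, 0.3]
grip_width: 0.06
grasp_force: 0.0
```

```bash
python3 - <<'E'
from h import *
delta((.498,.365,.064)); w=cam("wrist"); cv2.imwrite("pics/w6.png",cv2.resize(w[0],(400,300)))
E
```

```text
t 25.4 pos [0.4969 0.3643 0.0656] head -47.09 delta [0.0012 0.0002 0.0016] F [-0.   0.6  0.3] w 0.06 g 0.0
```

View pics/w6.png

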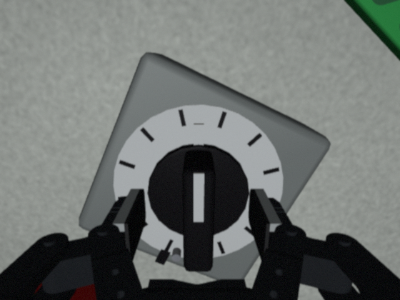

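The fingers straddle the bar squarely. Close, then turn counter-clockwise (negative tool turn).

Emit:
play_rows([
  [0.0,0,0,0,0],
  [0.0,0,0,0,0],
  [0.0,0,0,0,0],
  [0.0,0,0,0,0],
  [0.0,0,0,0,0],
  [0.0,0,0,0,0],
  [0.0,0,0,0,-4],
  [0.0,0,0,0,-6],
])

```text
clock: 26.25
position: [0.499, 0.3661, 0.0697]
orientation: [[0.602, 0.799, 0.002], [0.799, -0.602, 0.002], [0.003, 0.0, -1.0]]
wrist_force: [-3.2, 1.5, 6.8]
grip_width: 0.015
grasp_force: 42.0
```

```bash
python3 - <<'E'
from h import *
delta((.498,.365,.064)); print(ctrl.get_obs()["torque"])
E
```

```text
t 26.25 pos [0.499  0.3661 0.0697] head -36.98 delta [-0.0015 -0.0001  0.0057] F [-3.2  1.5  6.8] w 0.015 g 42.0
[ 0.22768066  0.60452737 -0.09713997]
```

Emit:
play_rows([
  [0.0,0,0,0,-8],
  [0.0,0,0,0,-8],
  [0.0,0,0,0,-8],
  [0.0,0,0,0,-8],
  [0.0,0,0,0,-8],
  [0.0,0,0,0,-8],
  [0.0,0,0,0,-8],
  [0.0,0,0,0,-8],
])

```text
clock: 27.05
position: [0.4953, 0.3665, 0.0696]
orientation: [[-0.458, 0.889, -0.005], [0.889, 0.458, 0.001], [0.003, -0.004, -1.0]]
wrist_force: [-21.4, -0.2, 20.3]
grip_width: 0.015
grasp_force: 43.9
```

Emit:
play_rows([
  [0.0,0,0,0,-8],
  [0.0,0,0,0,-8],
  [0.0,0,0,0,-8],
  [0.0,0,0,0,-8],
  [0.0,0,0,0,-8],
  [0.0,0,0,0,-8],
  [0.0,0,0,0,-8],
  [0.0,0,0,0,-8],
])

```text
clock: 27.85
position: [0.4934, 0.3633, 0.0695]
orientation: [[-1.0, -0.022, -0.01], [-0.021, 1.0, -0.005], [0.01, -0.005, -1.0]]
wrist_force: [-32.7, -17.7, 33.7]
grip_width: 0.0153
grasp_force: 45.8
```

```bash
python3 - <<'E'
from h import *
delta((.498,.365,.064)); print(ctrl.get_obs()["torque"])
E
```

```text
t 27.85 pos [0.4934 0.3633 0.0695] head 91.23 delta [-0.0047  0.0016  0.0055] F [-32.7 -17.7  33.7] w 0.0153 g 45.8
[-3.22705336  5.36942609 -0.19805593]
```

Emit:
play_rows([
  [0.0,0.003,-0.001,-0.002,0],
  [0.0,0,0,0,-4],
  [0.0,0,0,0,-4],
])

```text
clock: 28.15
position: [0.4931, 0.3626, 0.0697]
orientation: [[-0.988, -0.157, -0.004], [-0.157, 0.988, -0.003], [0.005, -0.003, -1.0]]
wrist_force: [-11.1, -8.5, 8.7]
grip_width: 0.0153
grasp_force: 42.3
```

```bash
python3 - <<'E'
from h import *
delta((.498,.365,.064)); print(ctrl.get_obs()["torque"])
E
```

```text
t 28.15 pos [0.4931 0.3626 0.0697] head 99.02 delta [-0.0052  0.0016  0.0057] F [-11.1  -8.5   8.7] w 0.0153 g 42.3
[-1.57482504  1.85004505 -0.13863003]
```

Emit:
play_rows([
  [0.0,0.001,-0.001,0,-3],
  [0.0,0,0,0,-3],
  [0.0,0,0,0,-2],
  [0.0,0,0,0,0],
])

```text
clock: 28.55
position: [0.4932, 0.3621, 0.0698]
orientation: [[-0.957, -0.291, -0.003], [-0.291, 0.957, -0.002], [0.003, -0.001, -1.0]]
wrist_force: [-6.8, -5.2, 4.1]
grip_width: 0.015
grasp_force: 41.7
```

```bash
python3 - <<'E'
from h import *
delta((.498,.365,.064)); print(ctrl.get_obs()["torque"])
E
```

```text
t 28.55 pos [0.4932 0.3621 0.0698] head 106.93 delta [-0.0055  0.0014  0.0057] F [-6.8 -5.2  4.1] w 0.015 g 41.7
[-0.83046084  1.11181118  0.07352328]
```

Emit:
play_rows([
  [0.0,0,0,0,-2],
  [0.0,0,0,0,-2],
  [0.0,0,0,0,0],
])

```text
clock: 28.85
position: [0.4936, 0.3621, 0.0698]
orientation: [[-0.934, -0.356, -0.002], [-0.356, 0.934, -0.001], [0.002, -0.001, -1.0]]
wrist_force: [-4.6, -3.4, 3.0]
grip_width: 0.0153
grasp_force: 57.6
```

```bash
python3 - <<'E'
from h import *
delta((.498,.365,.064)); print(ctrl.get_obs()["torque"])
E
```

```text
t 28.85 pos [0.4936 0.3621 0.0698] head 110.86 delta [-0.0051  0.0011  0.0058] F [-4.6 -3.4  3. ] w 0.0153 g 57.6
[-0.66595486  0.68973224 -0.88382394]
```

Torque about z rose to 0.88 N m, which suggests the stop. One small turn to confirm.

Emit:
play_rows([
  [0.0,0,0,0,-2],
  [0.0,0,0,0,0],
])

```text
clock: 29.05
position: [0.4936, 0.3622, 0.0699]
orientation: [[-0.922, -0.387, -0.002], [-0.387, 0.922, -0.001], [0.002, -0.0, -1.0]]
wrist_force: [-5.4, -4.7, 3.7]
grip_width: 0.0152
grasp_force: 74.7
```

```bash
python3 - <<'E'
from h import *
delta((.498,.365,.064)); print(ctrl.get_obs()["torque"])
E
```

```text
t 29.05 pos [0.4936 0.3622 0.0699] head 112.79 delta [-0.0052  0.0009  0.0058] F [-5.4 -4.7  3.7] w 0.0152 g 74.7
[-0.6754541   0.72317997 -1.6634033 ]
```

At the stop, since torque keeps rising without the knob turning. Unload, release, rise and look.

Emit:
play_rows([
  [0.0,0,0,0,1.5],
  [0.06,0,0,0,0],
  [0.06,0,0,0,0],
  [0.06,0,0,0,0],
  [0.06,0,0,-0.03,0],
  [0.06,0,0,-0.045,0],
  [0.06,0,0,-0.045,0],
  [0.06,0,0,-0.01,0],
])

```text
clock: 29.85
position: [0.4973, 0.3649, 0.2073]
orientation: [[-0.931, -0.365, 0.009], [-0.365, 0.931, 0.006], [-0.011, 0.002, -1.0]]
wrist_force: [0.5, 0.4, 1.3]
grip_width: 0.06
grasp_force: 0.0
```

```bash
python3 - <<'E'
from h import *
w=cam("wrist"); t=cam("top"); s=cam("scene"); delta((.4,.3,.25))
cv2.imwrite("pics/p4.png",np.vstack([np.hstack([cv2.resize(w[0][60:360,80:480],(400,300)),cv2.resize(s[0],(400,300))]),np.hstack([cv2.resize(t[0],(400,300)),cv2.resize(s[0][130:280,260:460],(400,300))])]))
E
```

```text
t 30.0 pos [0.4949 0.3634 0.2004] head 111.37 delta [ 0.1114 -0.0244 -0.0498] F [ 0.3  0.4 -1.6] w 0.06 g 0.0
```

View pics/p4.png

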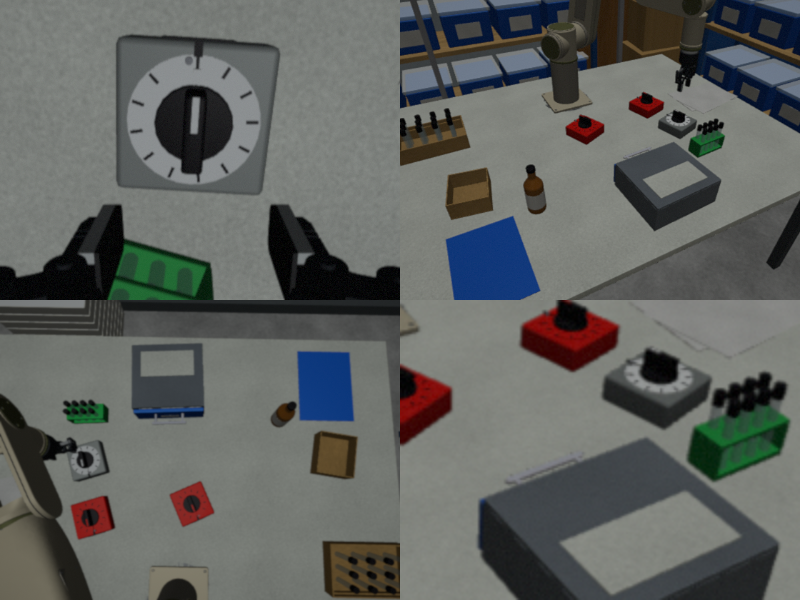

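The pointer meets the black mark and pin at (197,50) in the wrist panel. The drawer is flush, no jars are left on the bench, and the bottle, rack and carton are where they were. Handing in.

```bash
python3 -c "
from plant import ctrl
print(ctrl.job_done())"
```

```text
the job is handed in; nothing more can be done
None
```

The job is handed in: all three jars stand upright in the drawer and it is shut, the reset knob is at its zero stop, and the bottle, rack and carton were left alone; the final shut push peaked at about 100 N at the wrist (limit 120 N), harder than "gently" asks, and the hand-in gave no verdict.

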